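# Lock the ink cartridge into the free bay of the ink dispenser

## Task

Take the ink cartridge out of its cup and, keeping it upright, load it into the one dispenser bay that has no cover: lugs through the notches, pushed fully home against the spring, then twisted a quarter turn clockwise (seen from above) against the return spring as far as it goes. The bay doses ink only while somebody holds the cartridge there, so finish while still gripping it, pressed home and turned. Do not disturb the other things on the table.

Things in the scene. Friction and masses are not known exactly. Their poses are not given: they have to be found in the camera images.
- cartridge: ink cartridge, 93 mm tall, 220 g, upright in its cup, any yaw. Origin: centre of underside, z up. Steel pilot tapering from 28 to 40 mm diameter (z 0-11 mm), 40 mm neck (z 11-28) with two equal lugs along its own +x and -x (10 mm wide, z 12-17, 56 mm over both), black flange 64 mm diameter (z 28-33), grey body 54 mm (z 33-63). A half turn about z changes nothing.
- cartridge_grip (a point): middle of the cartridge's black bar grip, 78 mm above its underside, axes as the cartridge's. The bar is 46 mm long along x (in line with the lugs), 18 mm thick along y, 30 mm high (z 63-93 mm of the cartridge): pinch it across y.
- cup: white storage cup fixed to the table, an upright tube of 61 mm bore, 74 mm outside, 30 mm high; origin at the centre of its underside. The cartridge hangs in it by its flange; lift it straight up by 35 mm or more to clear it.
- stand: grey dispenser stand fixed to the table: base 130 x 250 x 18 mm with two round turrets (84 mm diameter) side by side along its own y, their tops 75 mm above the table. Origin: centre of its underside. Place and yaw vary.
- bay_left (a point): centre of the top face of the turret at the stand's +y; axes as the stand's, x along the notches. The turret's steel top plate is 6 mm thick with a round 44 mm bore and two notches, 15 mm wide, reaching to 29.7 mm radius, along the stand's +x and -x: the cartridge enters with its x along the stand's x. Inside: a spring button (press_left) and a return spring (turn_left).
- bay_right (a point): the same point on the other turret, 120 mm away at the stand's -y; built exactly like bay_left.
- cover: grey blanking cover, a fixed disc 82 mm in diameter, 10 mm high with a rib to 15 mm, on one of the two turrets (which one changes from start to start): that bay is out of use. Origin: centre of its underside. The other turret is open, with only a thin guard ring (73 mm inside, 3 mm high) around the plate.
- press_left (a joint): travel of bay_left's spring button, m: 0 at rest, 0.014 at its firm stop; 4 N rising to 9 N. The cartridge's underside meets it 13 mm below the plate's top and reaches the stop at 27 mm (flange 1 mm above the plate). Lugs are free to turn once the underside is deeper than 24 mm. Let go, it rises.
- press_right (a joint): the same for bay_right.
- turn_left (a joint): rotation of bay_left's return spring by the lugs, clockwise from above (stand's x towards its -y), rad: 0 at rest, 1.38 at its firm stop; 0.04 rising to 0.15 N m. The cartridge first turns about 0.1 rad freely, so about 1.5 rad in all; it cannot turn the other way. Let go, it tends to turn back.
- turn_right (a joint): the same for bay_right.
- roller: bystander: black inking roller with wooden handle, about 180 x 85 mm, 36 mm high, lying on the table; origin on the table under the roller's middle.
- block_a: bystander: carved printing block 60 x 80 mm, 23 mm high; origin at the centre of its underside.
- block_b: bystander: carved printing block 70 x 50 mm, 23 mm high; origin at the centre of its underside.
- block_c: bystander: carved printing block 50 x 70 mm, 23 mm high; origin at the centre of its underside.
- tub: bystander: dark metal ink tub, 120 mm diameter, 100 mm high; origin at the centre of its underside.
- spoon: bystander: wooden rubbing spoon, 200 mm long; origin in the middle of it.
- pen: bystander: blue pen, 140 mm long; origin under its middle.
Things that resemble listed ones, but are neither listed nor needed, are in the scene too. What is meant by the cartridge is not orange, and is the larger of those in its own colour.

How it is judged:
By the outcome, as a careful person would: the job done as asked, in the order asked, and still so for the second after the job is handed in, while the arm keeps its last pose, push and grip.
It also fails if it takes over 51 s, if anything falls off the work surface, if the arm or the gripper's body presses on something with over 40 N, if the wrist force passes 120 N, or if a joint passes its speed limit or range.

## Robot

A 7-joint arm with a two-finger parallel gripper is mounted at the origin on the work surface. World frame = base frame: x ahead of the robot, y to its left, z up, the work surface at z = 0. Lengths are in m, angles in rad, forces in N, time in s.
With the tool pointing down it reaches from about 0.4 to 0.925 m from the base axis. Payload 4.1 kg.
Tool frame: the origin (TCP) lies at the very end of the fingers, on their centre line; the grasp point (between the pads) lies 19 mm behind it; z points along the fingers, y is the line along which they close (so a half turn about z gives the same grasp; the last joint's range is limited). The gripper opens to 85 mm and grips with 20 to 120 N. Pads are 22 mm wide; open, the fingers measure 114 mm over their backs; the gripper's body (76 mm by 85 mm) begins 54 mm behind the grasp point. The pads swing forward as they close: fully open they stand 13 mm farther back than shut.
Start: joints at [-1.203, 0.398, 0.045, 1.537, -0.019, 1.207, -0.051], TCP at [0.293, 0.581, 0.231] pointing down, gripper open.
Joint ranges: [-2.82, 2.82], [-0.49, 2.23], [-1.37, 1.46], [0, 2.46], [-1.36, 4.5], [0.23, 2], [-2.94, 2.94]. Speed limits (rad/s): [2.57, 2.57, 3.14, 3.14, 3.14, 3.14, 3.14].

## Interface

Orientations are given as a 3x3 rotation matrix whose columns are the frame's x, y, z axes.
In Python, from plant import manip, imaging gives the robot as it stands.
- The arm moves only by the tool send_rows, never from a script. Its arguments are lists of equal length, an entry for each row: "twist": the turn, a rotation vector about the tool's x, y, z in rad, a list of three; "travel": the shift along the tool's x, y, z in m, a list of three; "grip": the closure in counts, from 0 (fully open) to 255 (shut). A call has 1 to 10 rows; each row shifts and turns the commanded pose from where the row before left it, along the tool's axes as they then stand; what a row does not reach is not made up. A row lasts 1/10 s, in which the tool goes at most 50 mm and 8.59 degrees, less where a joint would pass 70% of its speed; a pose out of reach is approached as far as the arm can. A call is refused whole if a number of a shift passes 0.05 or a number of a turn 0.15, either way. A call with a gripper value outside its range is refused whole. The fingers move at their own pace and stop on an object; "grip_force" is the grip in N (left out, the last holds). Time passes only in rows, so rows that do not move let the fingers close. It gives the time, the measured TCP pose, the force, the opening and the grip force at its end, in the units of the state.
- manip.get_obs(): the state, without advancing time (a new reading comes with each control period).
- imaging.grab_frame(name): name is "side" or "top"; returns a dict with "image" (420x560x3 uint8, red, green, blue), "camera_matrix" (3x3 intrinsics, pixels), "k1" (the pictures are not rectified: a ray, as slopes to the right and down, at radius r is drawn at 1 + k1 r^2 times it, then the intrinsics apply), "rvec" (rotation vector, rad) and "tvec" (3), from world to camera coordinates, as OpenCV has them. Camera axes: x right, y down, z forward; pixel columns grow to the right and rows downward; lengths in m; the calibration is good to about 2 mm. A picture is of the moment at which its call begins. There is no depth.
- manip.close_job(): hands the job in; it is judged then, once.
The state is a dict: "time": time; "qpos": joint angles; "qd": joint speeds; "tau": joint torques, N m; "ee_pos": TCP position; "tool_rot": TCP orientation; "ft_force": force on the tool from outside, world axes, zero at the start; "torque": the same for the moment, N m; "width": finger opening in m; "grasp_force": force on a finger pad.
Only numpy, scipy, OpenCV 4.12 (cv2) and the standard library are available. Lean on these libraries where they do the work, as an engineer would, in place of code of your own. Each camera call takes 0.05 s, during which the arm holds its last target. There are 200 camera calls.

## Working session

There is one attempt and no reset: what is moved stays moved. The work goes in short steps, Python scripts to look and compute and a tool call to move; the robot and the scene stay as the last step left them, time stands still between calls to the robot, and variables do not carry over. Pictures are saved under pics/ and viewed, at most 10 in all, crops included, and the job is handed in when it is done.

Besides the shell and the picture viewer there is one more tool, called after "Emit:" as name(argument=value, ...), one argument or row to a line, values as JSON. send_rows: Moves the arm, as the interface text tells. Its arguments: {"type":"object","properties":{"twist":{"type":"array"},"travel":{"type":"array"},"grip":{"type":"array"},"grip_force":{"type":"number"}},"required":["twist","travel","grip"]}

```bash
mkdir -p pics
cat > h.py <<'E'
import numpy as np, cv2, pickle
from plant import manip, imaging
def grab(n,save):
    f=imaging.grab_frame(n); cv2.imwrite(f'pics/{save}.png',cv2.cvtColor(f['image'],cv2.COLOR_RGB2BGR)); pickle.dump(f,open(f'pics/{save}.pkl','wb')); return f
def load(s): return pickle.load(open(f'pics/{s}.pkl','rb'))
def ray(f,u,v):
    K=np.array(f['camera_matrix']);d=np.array([(u-K[0,2])/K[0,0],(v-K[1,2])/K[1,1]])
    s=d.copy()
    for _ in range(30): s=d/(1+f['k1']*(s@s))
    R=cv2.Rodrigues(np.array(f['rvec'],float))[0];t=np.array(f['tvec'],float).ravel()
    return -R.T@t, R.T@np.array([s[0],s[1],1])
def at(f,u,v,z):
    c,d=ray(f,u,v); return c+d*(z-c[2])/d[2]
def proj(f,p):
    R=cv2.Rodrigues(np.array(f['rvec'],float))[0];q=R@np.array(p,float)+np.array(f['tvec'],float).ravel()
    s=q[:2]/q[2]; s=s*(1+f['k1']*(s@s)); K=np.array(f['camera_matrix']); return np.array([K[0,0]*s[0]+K[0,2],K[1,1]*s[1]+K[1,2]])
E
python3 - <<'E'
from h import *
for n in('top','side'):
    f=grab(n,n+'0'); print(n,f['camera_matrix'],f['k1'],ray(f,280,210))
o=manip.get_obs();print(o)
E
```

```text
top [[443.99930348   0.         275.51995851]
 [  0.         443.99930348 196.95851964]
 [  0.           0.           1.        ]] 0.021798447243830964 (array([ 0.37286688, -0.00995073,  1.16290687]), array([ 0.13789347,  0.00651281, -0.99091246]))
side [[398.64788443   0.         288.47583884]
 [  0.         398.64788443 202.91525445]
 [  0.           0.           1.        ]] -0.03344022154836455 (array([ 0.17661386, -0.47745128,  0.83284266]), array([ 0.34923299,  0.50544214, -0.78951408]))
{'time': 0.1, 'qpos': array([-1.20295614,  0.39907435,  0.0450295 ,  1.53773293, -0.0186864 ,
        1.20689944, -0.05070383]), 'qd': array([ 0.00062568,  0.00055501, -0.0001045 , -0.00340698,  0.0012411 ,
        0.00157411,  0.00044043]), 'tau': array([ 3.54820411e-03, -4.76263797e+01,  1.37006968e+00, -2.54948509e+01,
        1.19902060e-02,  5.06393422e-03,  1.25917444e-05]), 'ee_pos': array([0.29226979, 0.57996055, 0.23040482]), 'tool_rot': array([[-8.93048781e-01,  4.49959393e-01, -6.46886542e-04],
       [ 4.49959841e-01,  8.93047420e-01, -1.56454035e-03],
       [-1.26279269e-04, -1.68828382e-03, -9.99998567e-01]]), 'ft_force': array([ 0.10031587,  0.48832773, -0.73184639]), 'torque': array([-0.02979113,  0.00203505, -0.0004524 ]), 'grasp_force': 0.0, 'width': 0.08567761955778601}
```

View pics/top0.png

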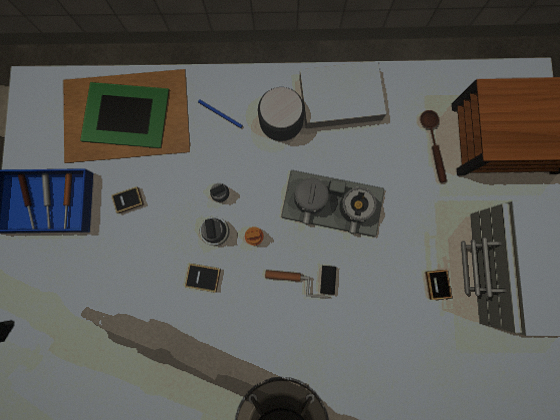

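View pics/side0.png

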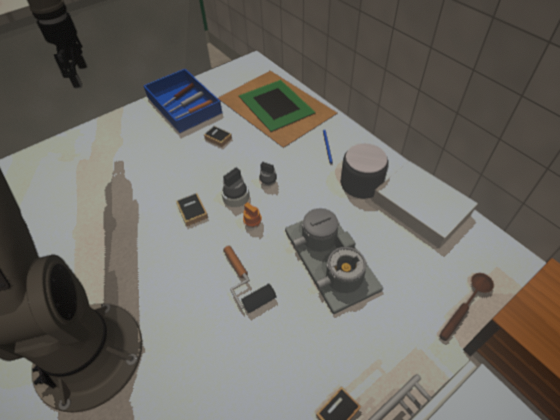

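The top picture shows the cartridge in its white cup near (214,231), with decoys at (219,192) and (255,237). The covered turret is at (312,195) and the open bay at (359,204). Next I'll view enlarged crops of these.

Run:
```python
import cv2,numpy as np
a=cv2.imread('pics/top0.png');b=cv2.imread('pics/side0.png')
def c(im,x,y,w,h,s): return cv2.resize(im[y:y+h,x:x+w],None,fx=s,fy=s,interpolation=cv2.INTER_CUBIC)
A=np.hstack([c(a,190,205,50,50,6),c(a,320,165,75,50,6)[:, :450]])
B=np.hstack([c(b,210,160,50,50,6),c(b,315,235,75,50,6)])
cv2.imwrite('pics/crop1.png',np.clip(np.vstack([A,B]).astype(float)*1.5,0,255).astype('uint8'))
```

```text
(no output)
```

View pics/crop1.png

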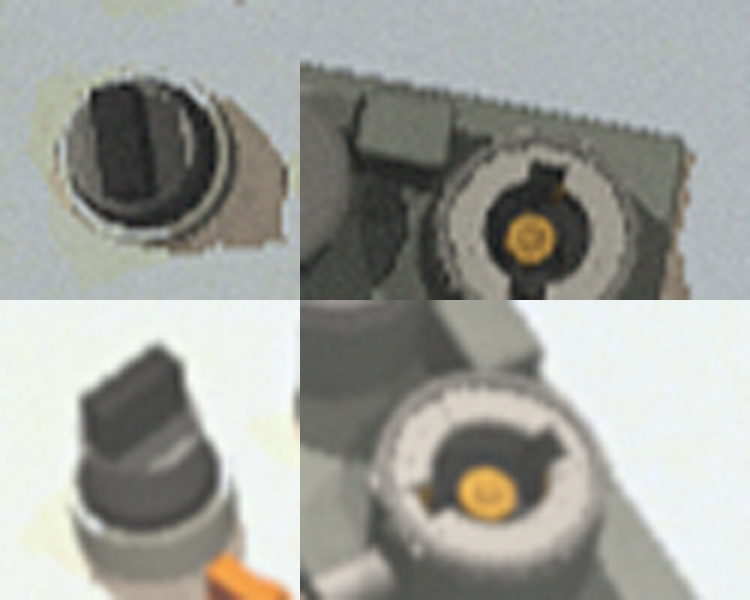

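The crops show the bar grip running roughly up and down in the top view, centred near (210.3,228.3). The bay bore is centred near (359.7,204), with its notches also near vertical. I'll turn these into positions and overlay them.

```bash
cat >> h.py <<'E'
def tri(obs):
    A=0;b=0
    for f,u,v in obs:
        c,d=ray(f,u,v);d=d/np.linalg.norm(d);M=np.eye(3)-np.outer(d,d);A=A+M;b=b+M@c
    return np.linalg.solve(A,b)
def draw(f,im,s,x,y,pts,col,closed=True):
    q=np.array([(proj(f,p)-[x,y]+0.5)*s for p in pts]).astype(int); cv2.polylines(im,[q],closed,col,1)
def circ(c,r): return [np.array(c)+[r*np.cos(a),r*np.sin(a),0] for a in np.linspace(0,6.28,40)]
def rect(c,yaw,l,w):
    e=np.array([np.cos(yaw),np.sin(yaw),0]);n=np.array([-e[1],e[0],0]);return [np.array(c)+e*l*a/2+n*w*b/2 for a,b in((1,1),(-1,1),(-1,-1),(1,-1))]
def overlay(tag,cart,cyaw,bay,byaw,name,cz=.002):
    out=[]
    for n,wins in (('top',((190,205),(330,170))),('side',((210,160),(320,235)))):
        f=load(n+tag); im=cv2.cvtColor(f['image'],cv2.COLOR_RGB2BGR)
        row=[]
        for x,y in wins:
            c=np.clip(cv2.resize(im[y:y+50,x:x+60],None,fx=6,fy=6,interpolation=cv2.INTER_CUBIC)*1.4,0,255).astype('uint8')
            C=[*cart,cz]
            draw(f,c,6,x,y,rect([*cart,cz+.093],cyaw,.046,.018),(0,0,255)); draw(f,c,6,x,y,circ([*cart,.03],.037),(0,255,0)); draw(f,c,6,x,y,circ([*cart,cz+.033],.032),(255,255,0))
            B=[*bay,.075]; draw(f,c,6,x,y,circ(B,.022),(0,0,255)); draw(f,c,6,x,y,circ(B,.042),(0,255,0)); draw(f,c,6,x,y,rect(B,byaw,.0594,.015),(255,0,0))
            row.append(c)
        out.append(np.hstack(row))
    cv2.imwrite(f'pics/{name}.png',np.vstack(out))
E
python3 - <<'E'
from h import *
t,s=load('top0'),load('side0')
print('bar top',tri([(t,210.3-.5,228.3-.5),(s,232.2-.5,223-.5)]),at(t,209.8,227.8,.095),at(s,231.7,222.5,.095))
print('bay',tri([(t,359.2,203.4),(s,346.2,262)]),at(t,359.2,203.4,.075),at(s,346.2,262,.075))
g=lambda a,b:np.degrees(np.arctan2(*(b-a)[1::-1]))
P=lambda x,y:at(t,190+x/6-.5,205+y/6-.5,.095)
print('bar yaw',g(P(105,198),P(90,88)),g(P(158,190),P(135,82)))
q=[at(t,u,v,.018) for u,v in((290,171),(384,188.5),(377,235.5))]; print(q,'stand yaw from y edge',g(q[1],q[0])-90,g(q[2],q[1]))
S=lambda x,y:at(s,315+(x-300)/6-.5,235+(y-300)/6-.5,.075)
print('notch yaw side',g(S(418,492),S(563,432)))
c=at(t,209.8,227.8,.095)[:2]/2+at(s,231.7,222.5,.095)[:2]/2; b=at(t,359.2,203.4,.075)[:2]/2+at(s,346.2,262,.075)[:2]/2
y=np.radians((g(P(105,198),P(90,88))+g(P(158,190),P(135,82)))/2)
overlay('0',c,y,b,np.radians(g(q[1],q[0])-90),'ov1')
E
```

```text
bar top [ 0.49102857  0.21821067 -0.177212  ] [0.48006291 0.1671681  0.095     ] [0.39425195 0.034787   0.095     ]
bay [ 0.53763415 -0.19776661  0.07785517] [ 0.53844797 -0.19849601  0.075     ] [ 0.53858822 -0.19652447  0.075     ]
bar yaw 8.736583726094658 12.771665424922288
[array([ 0.63578334, -0.02994735,  0.018     ]), array([ 0.58567859, -0.27433968,  0.018     ]), array([ 0.46335659, -0.2503822 ,  0.018     ])] stand yaw from y edge -11.586100320181032 -11.081443063061124
notch yaw side -13.689360169798581
```

View pics/ov1.png

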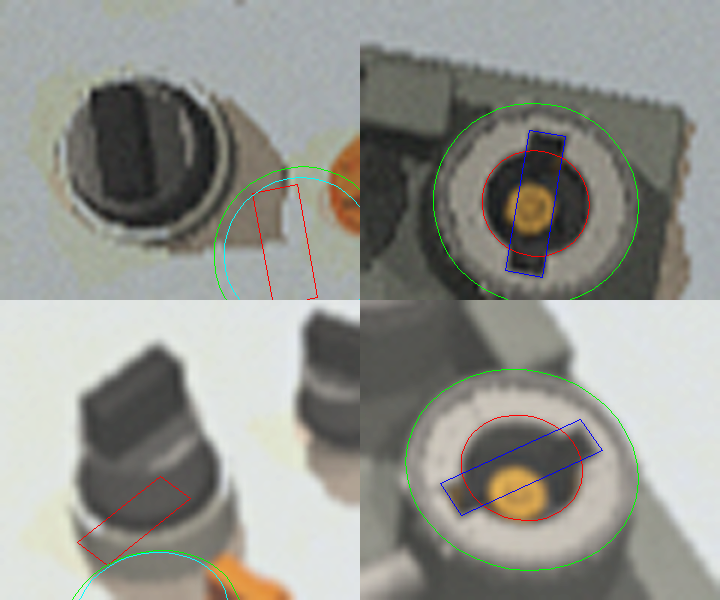

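The bay fits well. The bar projection is off because I left the crop offset out of the side-view row. I'll redo it.

Run:
```python
from h import *
t,s=load('top0'),load('side0')
print('bar top',tri([(t,209.8,227.8),(s,231.7,172.5)]),at(t,209.8,227.8,.095),at(s,231.7,172.5,.095))
c=at(t,209.8,227.8,.095)[:2]/2+at(s,231.7,172.5,.095)[:2]/2
overlay('0',c,np.radians(11),[.5385,-.1975],np.radians(-11.3),'ov2')
```

```text
bar top [0.47962114 0.16730714 0.09524665] [0.48006291 0.1671681  0.095     ] [0.47930172 0.16769454 0.095     ]
```

View pics/ov2.png

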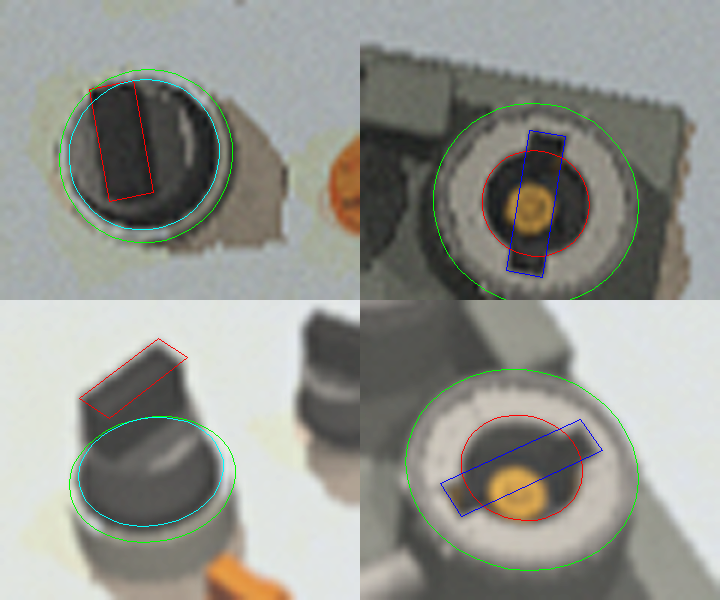

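The overlay matches the cartridge at about (0.480,0.167), yaw 11°, and the bay at (0.5385,-0.1975), yaw -11.3°. Moving above the cartridge now.

Emit:
send_rows(
  twist=[
    [0,0,0],
    [0,0,0],
    [0,0,0],
    [0,0,0],
    [0,0,0],
    [0,0,0],
    [0,0,0],
    [0,0,0],
    [0,0,0],
    [0,0,0],
  ],
  travel=[
    [-0.0353,-0.0284,0],
    [-0.0353,-0.0284,0],
    [-0.0353,-0.0284,0],
    [-0.0353,-0.0284,0],
    [-0.0353,-0.0284,0],
    [-0.0353,-0.0284,0],
    [-0.0353,-0.0284,0],
    [-0.0353,-0.0284,0],
    [-0.0353,-0.0284,0],
    [-0.0353,-0.0284,0],
  ],
  grip=[90,90,90,90,90,90,90,90,90,90],
  grip_force=60,
)

```text
time: 1.1
ee_pos: [0.4801, 0.1662, 0.2311]
tool_rot: [[-0.893, 0.45, -0.0], [0.45, 0.893, 0.0], [0.0, 0.0, -1.0]]
ft_force: [0.9, 0.7, -0.4]
width: 0.0553
grasp_force: 0.0
```

Emit:
send_rows(
  twist=[
    [0,0,-0.11],
    [0,0,-0.11],
    [0,0,-0.11],
    [0,0,-0.11],
    [0,0,-0.11],
    [0,0,-0.11],
    [0,0,0],
    [0,0,0],
    [0,0,0],
  ],
  travel=[
    [0,0,0],
    [0,0,0],
    [0,0,0],
    [0,0,0],
    [0,0,0],
    [0,0,0],
    [0,0,0],
    [0,0,0],
    [0,0,0],
  ],
  grip=[90,90,90,90,90,90,90,90,90],
)

```text
time: 2.0
ee_pos: [0.4799, 0.168, 0.2312]
tool_rot: [[-0.982, -0.191, -0.0], [-0.191, 0.982, -0.0], [0.0, -0.0, -1.0]]
ft_force: [-0.6, -0.1, 0.9]
width: 0.0552
grasp_force: 0.0
```

```bash
cat >> h.py <<'E'
def go(p,yaw):  # needed tool-frame shift and tool-z turn so that tool y points at yaw (deg)
    o=manip.get_obs();R=o['tool_rot'];y=np.degrees(np.arctan2(R[1,1],R[0,1]))
    dz=(yaw-y+180)%360-180
    print('t',round(o['time'],2),'ee',o['ee_pos'].round(4),'yaw',y.round(2),'z',R[:,2].round(4),'w',round(o['width'],4),'gf',o['grasp_force'],'F',o['ft_force'].round(1),'T',o['torque'].round(2),'q',o['qpos'].round(2))
    Rt=np.array([[0,0,0],[0,0,0],[0,0,-1.]]);a=np.radians(yaw);Rt[:,1]=[np.cos(a),np.sin(a),0];Rt[:,0]=np.cross(Rt[:,1],Rt[:,2])
    print('shift',(R.T@(np.array(p)-o['ee_pos'])).round(4),'turn',cv2.Rodrigues(R.T@Rt)[0].ravel().round(3))
E
python3 -c "
from h import *
go([.4797,.1674,.067],101)"
```

```text
t 2.0 ee [0.4799 0.168  0.2312] yaw 100.98 z [-2.e-04 -1.e-04 -1.e+00] w 0.0552 gf 0.0 F [-0.6 -0.1  0.9] T [ 0.   -0.02 -0.01] q [-0.63  0.15  0.24  1.87 -0.04  1.13  1.38]
shift [ 0.0002 -0.0005  0.1642] turn [-0. -0. -0.]
```

Emit:
send_rows(
  twist=[
    [0,0,0],
    [0,0,0],
    [0,0,0],
    [0,0,0],
    [0,0,0],
    [0,0,0],
    [0,0,0],
    [0,0,0],
    [0,0,0],
  ],
  travel=[
    [0,0,0.024],
    [0,0,0.024],
    [0,0,0.024],
    [0,0,0.024],
    [0,0,0.024],
    [0,0,0.024],
    [0,0,0.01],
    [0,0,0.01],
    [0,0,0],
  ],
  grip=[90,90,90,90,90,90,90,90,90],
)

```text
time: 2.9
ee_pos: [0.4796, 0.1679, 0.0667]
tool_rot: [[-0.981, -0.192, -0.001], [-0.192, 0.981, -0.001], [0.001, -0.0, -1.0]]
ft_force: [-0.8, 0.9, 0.6]
width: 0.0553
grasp_force: 0.0
```

Emit:
send_rows(
  twist=[
    [0,0,0],
    [0,0,0],
    [0,0,0],
    [0,0,0],
    [0,0,0],
    [0,0,0],
    [0,0,0],
    [0,0,0],
  ],
  travel=[
    [0,0,0],
    [0,0,0],
    [0,0,0],
    [0,0,0],
    [0,0,0],
    [0,0,0],
    [0,0,0],
    [0,0,0],
  ],
  grip=[255,255,255,255,255,255,255,255],
  grip_force=80,
)

```text
time: 3.7
ee_pos: [0.4808, 0.1685, 0.0684]
tool_rot: [[-0.981, -0.192, 0.002], [-0.192, 0.981, 0.001], [-0.002, 0.001, -1.0]]
ft_force: [-0.5, -0.1, 6.0]
width: 0.0167
grasp_force: 78.5
```

```bash
python3 -c "
from h import *
go([.4797,.1674,.067],101)"
```

```text
t 3.7 ee [0.4808 0.1685 0.0684] yaw 101.08 z [ 0.0019  0.0012 -1.    ] w 0.0167 gf 78.46791386604309 F [-0.5 -0.1  6. ] T [-0.1   0.13  0.  ] q [-0.6   0.35  0.21  2.04 -0.1   0.76  1.44]
shift [ 0.0013 -0.0009  0.0014] turn [0.001 0.002 0.001]
```

Emit:
send_rows(
  twist=[
    [0,0,0],
    [0,0,0],
    [0,0,0],
    [0,0,0],
    [0,0,0],
    [0,0,0],
    [0,0,0],
    [0,0,0],
  ],
  travel=[
    [0,0,-0.01],
    [0,0,-0.015],
    [0,0,-0.02],
    [0,0,-0.025],
    [0,0,-0.025],
    [0,0,-0.025],
    [0,0,-0.01],
    [0,0,0],
  ],
  grip=[255,255,255,255,255,255,255,255],
)

```text
time: 4.5
ee_pos: [0.4806, 0.1683, 0.1985]
tool_rot: [[-0.981, -0.192, 0.002], [-0.192, 0.981, 0.001], [-0.003, 0.001, -1.0]]
ft_force: [-0.1, 0.1, -2.7]
width: 0.0165
grasp_force: 78.3
```

Emit:
send_rows(
  twist=[
    [0,0,0],
    [0,0,0],
    [0,0,0],
    [0,0,0],
    [0,0,0],
    [0,0,0],
    [0,0,0],
    [0,0,0],
    [0,0,0],
    [0,0,0],
  ],
  travel=[
    [0.0013,-0.02,0],
    [0.0013,-0.035,0],
    [0.0013,-0.045,0],
    [0.0014,-0.045,0],
    [0.0014,-0.045,0],
    [0.0014,-0.045,0],
    [0.0014,-0.045,0],
    [0.0013,-0.04,0],
    [0.0013,-0.03,0],
    [0.0013,-0.02,0],
  ],
  grip=[255,255,255,255,255,255,255,255,255,255],
)

```text
time: 5.5
ee_pos: [0.5363, -0.2005, 0.1953]
tool_rot: [[-0.982, -0.189, -0.004], [-0.189, 0.982, -0.001], [0.004, -0.0, -1.0]]
ft_force: [-0.4, 0.5, -2.1]
width: 0.0171
grasp_force: 78.4
```

Emit:
send_rows(
  twist=[
    [0,0,0.098],
    [0,0,0.098],
    [0,0,0.098],
    [0,0,0.098],
    [0,0,0],
    [0,0,0],
    [0,0,0],
  ],
  travel=[
    [0,0,0],
    [0,0,0],
    [0,0,0],
    [0,0,0],
    [0,0,0],
    [0,0,0],
    [0,0,0],
  ],
  grip=[255,255,255,255,255,255,255],
)

```text
time: 6.2
ee_pos: [0.5375, -0.1974, 0.1966]
tool_rot: [[-0.981, 0.196, -0.001], [0.196, 0.981, 0.0], [0.001, 0.0, -1.0]]
ft_force: [0.3, 0.8, -2.1]
width: 0.0166
grasp_force: 78.5
```

Run:
```python
from h import *
go([.5385,-.1975,.2],78.7)
ims=[]
for n,x,y in(('top',320,150),('side',300,170)):
    f=grab(n,n+'1');im=cv2.cvtColor(f['image'],cv2.COLOR_RGB2BGR)[y:y+120,x:x+80]
    ims.append(np.clip(cv2.resize(im,None,fx=5,fy=5,interpolation=cv2.INTER_CUBIC)*1.6,0,255).astype('uint8'))
cv2.imwrite('pics/c2.png',np.hstack(ims))
```

```text
t 6.2 ee [ 0.5375 -0.1974  0.1966] yaw 78.7 z [-1.2e-03  3.0e-04 -1.0e+00] w 0.0166 gf 78.47123980522156 F [ 0.3  0.8 -2.1] T [ 0.02 -0.01 -0.05] q [-0.15  0.33  0.54  1.78 -0.19  1.09  1.82]
shift [-0.001   0.0001 -0.0034] turn [ 0.    -0.001 -0.   ]
```

View pics/c2.png

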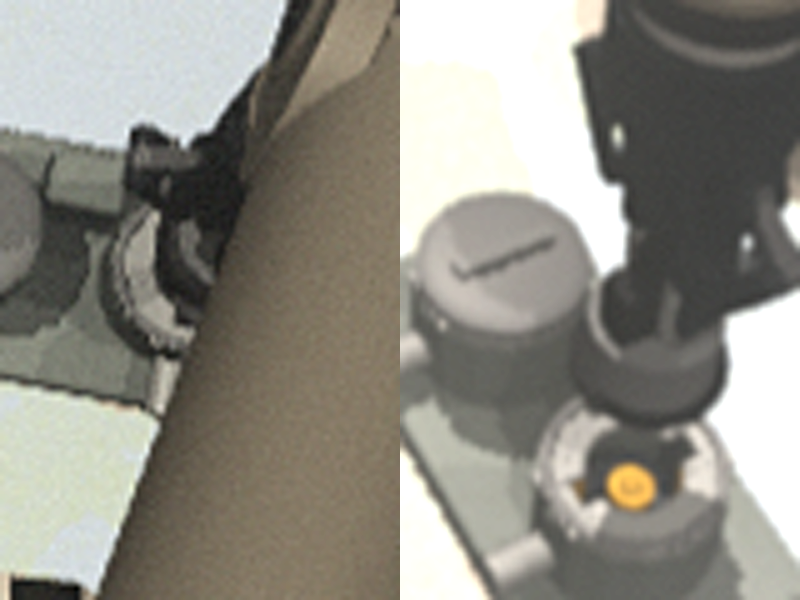

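The side view shows the cartridge upright above the open bay at crop (630,480), and the arm hides it from the top camera. I'll check its offset in the grip with an overlay.

Run:
```python
from h import *
f=load('side1');im=cv2.cvtColor(f['image'],cv2.COLOR_RGB2BGR);x,y=330,215
ims=[]
e=np.array([.98,-.196,0])
for off in (0,-.0013):
    c=np.clip(cv2.resize(im[y:y+65,x:x+50],None,fx=8,fy=8,interpolation=cv2.INTER_CUBIC)*1.8,0,255).astype('uint8')
    p=np.array([.5375,-.1974,0.1966-.0664])+off*e
    draw(f,c,8,x,y,circ(p+[0,0,.028],.032),(0,255,0));draw(f,c,8,x,y,circ(p+[0,0,.033],.032),(0,255,255))
    B=[.5385,-.1975,.075];draw(f,c,8,x,y,circ(B,.022),(0,0,255));draw(f,c,8,x,y,rect(B,np.radians(-11.3),.0594,.015),(255,0,0))
    ims.append(c)
cv2.imwrite('pics/c3.png',np.hstack(ims))
```

```text
(no output)
```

View pics/c3.png

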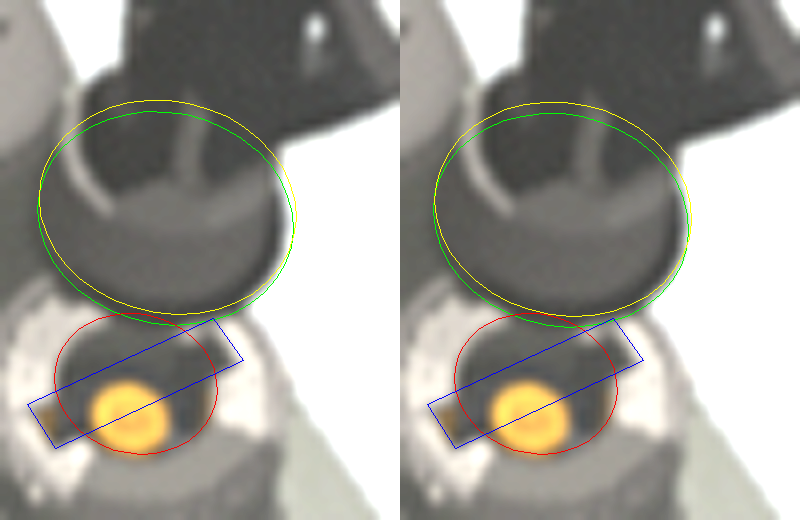

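Emit:
send_rows(
  twist=[
    [0,0,0],
    [0,0,0],
    [0,0,0],
    [0,0,0],
    [0,0,0],
    [0,0,0],
    [0,0,0],
    [0,0,0],
    [0,0,0],
  ],
  travel=[
    [-0.0021,0,0.01],
    [0,0,0.015],
    [0,0,0.015],
    [0,0,0.012],
    [0,0,0.005],
    [0,0,0.005],
    [0,0,0.004],
    [0,0,0],
    [0,0,0],
  ],
  grip=[255,255,255,255,255,255,255,255,255],
)

```text
time: 7.2
ee_pos: [0.5403, -0.1982, 0.1316]
tool_rot: [[-0.98, 0.197, 0.001], [0.197, 0.98, -0.0], [-0.001, 0.0, -1.0]]
ft_force: [0.0, -0.7, -2.2]
width: 0.0168
grasp_force: 78.5
```

```bash
python3 -c "
from h import *
go([.5396,-.1978,.1144],78.7)"
```

```text
t 7.2 ee [ 0.5403 -0.1982  0.1316] yaw 78.61 z [ 8.e-04 -1.e-04 -1.e+00] w 0.0168 gf 78.5391640663147 F [ 0.  -0.7 -2.2] T [ 0.   -0.02 -0.  ] q [-0.13  0.4   0.51  1.84 -0.24  0.96  1.86]
shift [0.0007 0.0002 0.0172] turn [ 0.     0.001 -0.002]
```

Emit:
send_rows(
  twist=[
    [0,0,0],
    [0,0,0],
    [0,0,0],
    [0,0,0],
    [0,0,0],
  ],
  travel=[
    [0,0,0.003],
    [0,0,0.003],
    [0,0,0.003],
    [0,0,0],
    [0,0,0],
  ],
  grip=[255,255,255,255,255],
  grip_force=115,
)

```text
time: 7.7
ee_pos: [0.5406, -0.1983, 0.1229]
tool_rot: [[-0.98, 0.197, 0.002], [0.197, 0.98, -0.0], [-0.002, 0.0, -1.0]]
ft_force: [0.3, 0.6, 3.5]
width: 0.0163
grasp_force: 114.8
```

```bash
python3 -c "
from h import *
go([.5396,-.1978,.1144],78.7)"
```

```text
t 7.7 ee [ 0.5406 -0.1983  0.1229] yaw 78.61 z [ 1.5e-03 -2.0e-04 -1.0e+00] w 0.0163 gf 114.82678055763245 F [0.3 0.6 3.5] T [-0.04 -0.07  0.04] q [-0.12  0.42  0.51  1.85 -0.25  0.94  1.87]
shift [0.0011 0.0003 0.0085] turn [ 0.     0.002 -0.002]
```

Emit:
send_rows(
  twist=[
    [0,0,0],
    [0,0,0],
    [0,0,0],
    [0,0,0],
    [0,0,0],
    [0,0,0],
  ],
  travel=[
    [0,0,0.003],
    [0,0,0.003],
    [0,0,0.002],
    [0,0,0.001],
    [0,0,0],
    [0,0,0],
  ],
  grip=[255,255,255,255,255,255],
)

```text
time: 8.3
ee_pos: [0.5407, -0.1983, 0.114]
tool_rot: [[-0.98, 0.197, 0.002], [0.197, 0.98, -0.0], [-0.002, 0.0, -1.0]]
ft_force: [-0.1, 0.4, 6.7]
width: 0.0159
grasp_force: 115.9
```

Emit:
send_rows(
  twist=[
    [0,0,0],
    [0,0,0],
    [0,0,0],
    [0,0,0],
  ],
  travel=[
    [0,0,0.001],
    [0,0,0.001],
    [0,0,0],
    [0,0,0],
  ],
  grip=[255,255,255,255],
)

```text
time: 8.7
ee_pos: [0.5408, -0.1984, 0.1138]
tool_rot: [[-0.98, 0.198, 0.002], [0.198, 0.98, 0.001], [-0.002, 0.001, -1.0]]
ft_force: [-4.2, 1.2, 18.9]
width: 0.0158
grasp_force: 117.7
```

The force jump shows the cartridge is home on its stop. Turning clockwise next.

Emit:
send_rows(
  twist=[
    [0,0,0.1],
    [0,0,0.1],
    [0,0,0.1],
    [0,0,0.1],
    [0,0,0.1],
    [0,0,0],
  ],
  travel=[
    [0,-0.0001,0],
    [0,-0.0001,0],
    [0,-0.0001,0],
    [0,-0.0001,0],
    [0,-0.0002,0],
    [0,0,0],
  ],
  grip=[255,255,255,255,255,255],
)

```text
time: 9.3
ee_pos: [0.5407, -0.2008, 0.1138]
tool_rot: [[-0.764, 0.645, 0.003], [0.645, 0.764, -0.002], [-0.004, -0.0, -1.0]]
ft_force: [-2.7, -1.5, 17.3]
width: 0.0161
grasp_force: 117.2
```

```bash
python3 -c "
from h import *
go([.5396,-.1978,.1144],-7.3)"
```

```text
t 9.3 ee [ 0.5407 -0.2008  0.1138] yaw 49.83 z [ 0.0028 -0.0024 -1.    ] w 0.0161 gf 117.2210419178009 F [-2.7 -1.5 17.3] T [-0.25  0.74  0.03] q [-0.2   0.45  0.62  1.85 -0.32  0.93  1.44]
shift [ 0.0027  0.0016 -0.0006] turn [0.002 0.003 0.997]
```

Emit:
send_rows(
  twist=[
    [0,0,0.1],
    [0,0,0.1],
    [0,0,0.1],
    [0,0,0.1],
    [0,0,0.1],
    [0,0,0.1],
    [0,0,0.1],
    [0,0,0],
  ],
  travel=[
    [0,-0.0001,0],
    [0,-0.0001,0],
    [0,-0.0001,0],
    [0,-0.0001,0],
    [0,-0.0001,0],
    [0,-0.0001,0],
    [0,-0.0001,0],
    [0,0,0],
  ],
  grip=[255,255,255,255,255,255,255,255],
)

```text
time: 10.1
ee_pos: [0.5385, -0.2024, 0.1138]
tool_rot: [[-0.168, 0.986, 0.0], [0.986, 0.168, -0.003], [-0.003, -0.0, -1.0]]
ft_force: [-5.7, -2.0, 19.6]
width: 0.016
grasp_force: 117.6
```

```bash
python3 -c "
from h import *
go([.5396,-.1978,.1144],-7.3)"
```

```text
t 10.1 ee [ 0.5385 -0.2024  0.1138] yaw 9.68 z [ 2.0e-04 -3.4e-03 -1.0e+00] w 0.016 gf 117.58025050163269 F [-5.7 -2.  19.6] T [-0.43  1.4   0.12] q [-0.32  0.5   0.8   1.86 -0.43  0.96  0.84]
shift [ 0.0044  0.0019 -0.0006] turn [0.    0.003 0.296]
```

Emit:
send_rows(
  twist=[
    [0,0,0.1],
    [0,0,0.1],
    [0,0,0.1],
    [0,0,0],
    [0,0,0],
  ],
  travel=[
    [0,-0.0001,0],
    [0,-0.0001,0],
    [0,-0.0001,0],
    [0,0,0],
    [0,0,0],
  ],
  grip=[255,255,255,255,255],
)

```text
time: 10.6
ee_pos: [0.5368, -0.2019, 0.1138]
tool_rot: [[0.128, 0.992, -0.003], [0.992, -0.128, -0.002], [-0.002, -0.003, -1.0]]
ft_force: [-9.2, -0.2, 23.0]
width: 0.0161
grasp_force: 118.2
```

```bash
python3 -c "
from h import *
go([.5396,-.1978,.1144],-7.3)"
```

```text
t 10.6 ee [ 0.5368 -0.2019  0.1138] yaw -7.37 z [-0.0028 -0.0016 -1.    ] w 0.0161 gf 118.17747473716736 F [-9.2 -0.2 23. ] T [-0.06  2.17  0.27] q [-0.37  0.53  0.87  1.86 -0.48  0.98  0.59]
shift [ 0.0044  0.0023 -0.0006] turn [-0.003  0.002 -0.001]
```

Emit:
send_rows(
  twist=[
    [0,0,0.04],
    [0,0,0.02],
    [0,0,0],
    [0,0,0],
  ],
  travel=[
    [0,0,0],
    [0,0,0],
    [0,0,0],
    [0,0,0],
  ],
  grip=[255,255,255,255],
)

```text
time: 11.0
ee_pos: [0.5365, -0.2016, 0.1138]
tool_rot: [[0.183, 0.983, -0.004], [0.983, -0.183, -0.002], [-0.003, -0.004, -1.0]]
ft_force: [-10.0, -0.4, 24.7]
width: 0.0161
grasp_force: 118.7
```

```bash
python3 -c "
from h import *
go([.5396,-.1978,.1144],-7.3)"
```

```text
t 11.0 ee [ 0.5365 -0.2016  0.1138] yaw -10.55 z [-0.004  -0.0019 -1.    ] w 0.0161 gf 118.74966144561768 F [-10.   -0.4  24.7] T [-0.08  2.29  1.23] q [-0.38  0.54  0.89  1.86 -0.49  0.98  0.54]
shift [ 0.0043  0.0023 -0.0006] turn [-0.004  0.002 -0.057]
```

The moment about z jumped from 0.27 to 1.23 N m over the last 3°, so the turn is against its firm stop. I'll take one last look before handing in.

Run:
```python
from h import *
f=grab('side','side2');im=cv2.cvtColor(f['image'],cv2.COLOR_RGB2BGR)[200:300,290:400]
cv2.imwrite('pics/c4.png',np.clip(cv2.resize(im,None,fx=5,fy=5,interpolation=cv2.INTER_CUBIC)*1.6,0,255).astype('uint8'))
```

```text
(no output)
```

View pics/c4.png

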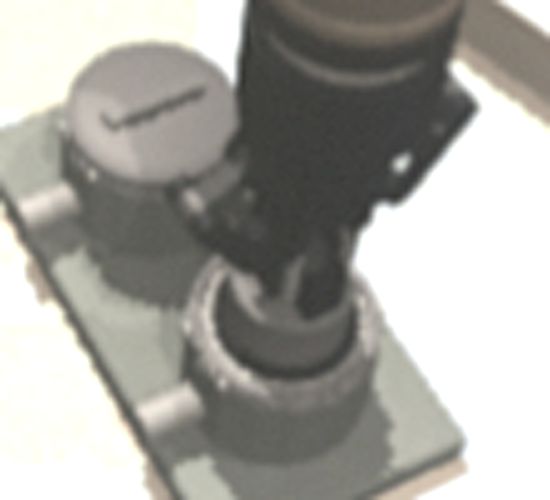

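The flange sits level inside the guard ring at crop (290,350), still gripped and turned. Handing in.

```bash
python3 -c "
from h import *
go([.5396,-.1978,.1144],-7.3)
print(manip.close_job())"
```

```text
t 11.05 ee [ 0.5365 -0.2017  0.1138] yaw -10.56 z [-0.004  -0.0019 -1.    ] w 0.0159 gf 118.74873876571655 F [-9.7  0.2 24.1] T [-0.12  2.34  1.27] q [-0.38  0.54  0.89  1.86 -0.49  0.98  0.54]
shift [ 0.0044  0.0023 -0.0006] turn [-0.004  0.002 -0.057]
the job is handed in; nothing more can be done
None
```

I loaded the cartridge into the uncovered bay, pressed it home, turned it clockwise to its firm stop and handed the job in at about 11 s, still gripped; the hand-in returned no verdict.

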